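# Load the sensor cartridge under the reader's leaf spring

## Task

Load the sensor cartridge into the reader dock without grasping it: with a fingertip on its ribbed thumb rest press it firmly down on the sprung bed, keep pressing and slide it under the bridge and its leaf spring until its nose is fully home against the end stop. Then push the keeper arm round by its post until it stands fully across behind the cartridge, and take the hand away. Never lift or carry the cartridge, and leave the other things on the bench where they are.

Things in the scene. Friction and masses are not known exactly. Their poses are not given: they have to be found in the camera images.
- dock: Fixed reader dock: grey housing 206 x 100 mm, channel along its top, steel bridge across it, grey hump at the far end. Origin on the bench, z up; +x = direction the cartridge slides in, from the open mouth (x -124 mm) to the hump (x 59 to 82, top z 50). A wing on the left (+y, to y 72, x -124 to -38, top z 20) carries the keeper. All dock x, y, z below are in this frame, mm.
- cartridge: Loose white cartridge, 0.12 kg, 104 (x) x 64 (y) mm, lying in the channel on the bed, nose 2 to 17 mm short of the bridge. Origin under its middle; +x to the nose (x +52), tail x -52. From x -18 forward it is 17 mm high with a glass window; behind, the ribbed thumb rest is 10 mm high, so an upright step 7 mm high at x -18 faces backward for a fingertip to push. Home: origin at dock x +7, y 0.
- thumb_rest (a point): Middle of the top of the cartridge's ribbed thumb rest (34 x 64 mm), 13 mm behind the step: the place for the fingertip. 37 mm above the bench at the start, 31 mm with the bed bottomed; at home it is at dock x -24. The guide tops beside it are lower (z 30); the open keeper post stands at least 38 mm left of the centre line.
- cartridge_nose (a point): Middle of the cartridge's front face, 8 mm above its underside.
- bridge_lip (a point): Middle of the lower front edge of the steel bridge (dock x 5 to 17, underside z 40, top z 47). On the raised bed the cartridge's front is 4 mm too high and strikes it; pressed down more than 4 mm (the bed bottoms at 6) it passes under.
- dock_stop (a point): Middle of the end stop: the face of the hump that the nose comes to rest against (dock x 59, z 28).
- bed (a joint): How far the sprung bed (slick aluminium floor of the channel, 56 mm wide, dock x -117 to 57) is pressed down, m: 0 raised (top z 27), 0.006 bottomed (top z 21). It pushes up with 4 N raised, 1 N more per mm, 10 N bottomed. The channel is 66 mm wide between guides with tops at z 30: the left one begins at x -44, the right one at x -120.
- keeper (a joint): Angle of the keeper, rad: flat steel arm 10 mm wide, z 24 to 30, on an upright pivot. 0: points straight back along the dock (-x). Turns anticlockwise seen from above to its stop at 1.571: then it points across the channel (-y), 2 mm behind the tail of a cartridge that is home; one that is far out blocks it. Stays where it is left; about 1 N at the post turns it. Starts at 0 to 0.3.
- keeper_pivot (a point): Keeper's pivot axis, dock x -52, y +56, at the arm's top (z 30).
- keeper_post (a point): Keeper's upright finger post, 10 mm diameter, z 30 to 50, 44 mm from the pivot; this point is on its axis at z 44.
- timer: Bystander: lab timer 62 x 64 x 20 mm. Origin under its centre.
- tube50: Bystander: standing 50 ml tube, 34 mm diameter, 100 mm high. Origin under its centre.
- bottle_small: Bystander: small bottle, 41 mm diameter, 78 mm high. Origin under its centre.
- label_roll: Bystander: label roll, 64 mm diameter, 26 mm high. Origin under its centre.
- leaf: Steel leaf spring 36 mm wide, rooted in the bridge (origin, dock x 15, z 43), sloping down in the direction of insertion to a rolled end at x 46, lowest point z 34 when free. It yields upward: 2.5 N at first touch, 1 N more per mm. It holds a cartridge that is home about 5 mm down. Sliding under it takes about 5 to 12 N forward.

How it is judged:
By the outcome, as a careful person would: the job done as asked, in the order asked, and still so for the second after the job is handed in, with the robot touching nothing.
It also fails if it takes over 45 s, if anything falls off the work surface, if the arm or the gripper's body presses on something with over 40 N, if the wrist force passes 120 N, or if a joint passes its speed limit or range.

## Robot

A 7-joint arm with a two-finger parallel gripper is mounted at the origin on a cart in front of the work surface, level with it; the furniture and walls round the work are solid. World frame = base frame: x ahead of the robot, y to its left, z up, the work surface at z = 0. Lengths are in mm, angles in rad, forces in N, time in s.
With the tool pointing down it reaches from about 425 to 875 mm from the base axis. Payload 9.9 kg.
Tool frame: the origin (TCP) lies between the finger pads; the fingertips stand 25 mm ahead of it and the grasp point (between the pads) lies 6 mm ahead of it; z points along the fingers, y is the line along which they close (so a half turn about z gives the same grasp; the last joint's range is limited). The gripper opens to 85 mm and grips with 20 to 120 N. Pads are 22 mm wide; open, the fingers measure 114 mm over their backs; the gripper's body (76 mm by 85 mm) begins 54 mm behind the grasp point. The pads swing forward as they close: fully open they stand 13 mm farther back than shut.
Start: joints at [1.131, 0.576, 0.025, 1.437, -0.015, 1.129, -0.057], TCP at [235.134, -632.726, 256.289] pointing down, gripper open.
Joint ranges: [-2.76, 2.76], [-0.34, 2.15], [-1.52, 1.57], [0.19, 2.46], [-1.09, 4.23], [0.17, 1.99], [-2.82, 2.82]. Speed limits (rad/s): [2.22, 2.22, 3.01, 3.01, 3.14, 3.14, 3.14].

## Interface

Orientations are given as [roll, pitch, yaw] about the fixed x, y, z axes, in that order (R = Rz(yaw) Ry(pitch) Rx(roll)).
In Python, from workcell import sensors, read_camera, calibration, bot, look_for gives the robot as it stands. The module is installed in compiled form; this text tells all that it offers.
- The arm moves only by the tool jog_arm, never from a script. Its argument "targets" is a list of rows, each an object of numbers: "x", "y", "z": the shift along the tool's x, y, z in mm; "twist": the turn about the tool's z in rad; "claw": the closure, from 0 (fully open) to 1 (shut). A call has exactly 8 rows; each row is the pose to reach, as a shift and turn from the pose commanded when the call began, along the tool's axes at that moment; what a row does not reach only later rows make up. A row lasts 1/12 s, in which the tool goes at most 41.7 mm and 7.16 degrees, less where a joint would pass 70% of its speed; a pose out of reach is approached as far as the arm can. A call with a gripper value outside its range is refused whole. The fingers move at their own pace and stop on an object; "squeeze" is the grip in N (left out, the last holds). Time passes only in rows, so rows that repeat a pose let the fingers close, or fill a call up. It gives the time, the measured TCP pose, the force, the opening and the grip force at its end, in the units of the state.
- sensors.read_state(): the state, without advancing time (a new reading comes with each control period).
- read_camera(name): name is "scene" or "side" or "wrist"; returns the picture (400x640x3 uint8, red, green, blue); there is no depth.
- calibration(name): a dict with "camera_matrix" (3x3 intrinsics, pixels), "k1" (the pictures are not rectified: a ray, as slopes to the right and down, at radius r is drawn at 1 + k1 r^2 times it, then the intrinsics apply), "extrinsics" (4x4, takes a point from camera to world coordinates). Camera axes: x right, y up, looking along -z (the intrinsics and any distortion apply to the point x, -y, -z); pixel columns grow to the right and rows downward; lengths in mm; the calibration is good to about 2 mm. A picture is of the moment at which its call begins: read the wrist's pose just before it. calibration takes no time and is no camera call; for the wrist camera it gives the pose at the moment of the call.
- bot.job_done(): hands the job in; it is judged then, once.
Trained networks look in the newest picture that a camera, given by its name, has taken for a name from the list of things; names that differ only in an ending like _2 or _b are one class to them, and where a whole thing is asked for, a point or a joint stands for the part that bears it (a point fixed in the world has none). Each returns a list of dicts, best first, with "conf" (0 to 1); they miss things now and then, are a little off and sometimes report something else, mostly with a low value. They report only what shows in the picture. A call takes as long as a camera call.
- look_for(camera, label): "at" ([x, y, z] in mm, in world coordinates, good to about 4 mm: the middle of the surface that is visible of it).
The state is a dict: "clock": time; "joints": joint angles; "joint_velocities": joint speeds; "effort": joint torques, N m; "position": TCP position; "eef_rot": TCP orientation; "force": force on the tool from outside, world axes, zero at the start; "moment": the same for the moment, N m; "gripper_width": finger opening in mm; "grasp_force": force on a finger pad.
Only numpy, scipy, OpenCV 4.12 (cv2) and the standard library are available. Lean on these libraries where they do the work, as an engineer would, in place of code of your own. Each camera call takes 0.05 s, during which the arm holds its last target. There are 200 camera calls.

## Working session

There is one attempt and no reset: what is moved stays moved. The work goes in short steps, Python scripts to look and compute and a tool call to move; the robot and the scene stay as the last step left them, time stands still between calls to the robot, and variables do not carry over. Pictures are saved under pics/ and viewed, at most 10 in all, crops included, and the job is handed in when it is done.

Besides the shell and the picture viewer there is one more tool, called after "Call:" by a JSON object that holds its "op" and its "data". jog_arm: Moves the arm, as the interface text tells. Its arguments: {"type":"object","properties":{"targets":{"type":"array","items":{"type":"object","properties":{"x":{"type":"number"},"y":{"type":"number"},"z":{"type":"number"},"twist":{"type":"number"},"claw":{"type":"number"}}}},"squeeze":{"type":"number"}},"required":["targets"]}

```bash
mkdir -p pics
cat > h.py <<'E'
import numpy as np, cv2
from workcell import sensors, read_camera, calibration, bot, look_for
def shot(c,fn=None):
    im=read_camera(c)
    if fn: cv2.imwrite('pics/'+fn,im[:,:,::-1])
    return im
def proj(c,P):
    k=calibration(c);E=np.array(k["extrinsics"]);K=np.array(k["camera_matrix"])
    p=(np.atleast_2d(P)-E[:3,3])@E[:3,:3]
    s=np.c_[p[:,0]/-p[:,2],-p[:,1]/-p[:,2]]
    s=s*(1+k["k1"]*(s**2).sum(1,keepdims=True))
    return s@K[:2,:2].T+K[:2,2]
def unproj(c,px,z):
    k=calibration(c);E=np.array(k["extrinsics"]);K=np.array(k["camera_matrix"])
    d=(np.array(px,float)-K[:2,2])/[K[0,0],K[1,1]]
    s=d.copy()
    for _ in range(10): s=d/(1+k["k1"]*(s**2).sum())
    v=E[:3,:3]@np.array([s[0],-s[1],-1]);o=E[:3,3]
    return o+v*(z-o[2])/v[2]
E
python3 - <<'E'
from h import *
s=sensors.read_state();print({k:np.round(v,3).tolist() for k,v in s.items()})
for c in("scene","side"):
    shot(c,c+'1.png');E=np.array(calibration(c)["extrinsics"]);print(c,E[:3,3].round(),-E[:3,2].round(2))
    for l in("dock","cartridge","thumb_rest","cartridge_nose","bridge_lip","dock_stop","keeper_pivot","keeper_post","leaf","timer","tube50","bottle_small","label_roll"):
        print(l,[(np.round(d["at"]).tolist(),round(d["conf"],2)) for d in look_for(c,l)[:2]])
E
```

```text
{'clock': 0.0, 'joints': [1.131, 0.577, 0.025, 1.438, -0.015, 1.129, -0.057], 'joint_velocities': [0.0, 0.001, -0.001, 0.001, -0.001, -0.0, 0.001], 'effort': [-0.0, -76.577, 2.25, -28.597, 0.015, 0.013, 0.0], 'position': [235.004, -632.316, 255.446], 'eef_rot': [-3.14, 0.0, 0.356], 'force': [0.383, -0.812, 0.443], 'moment': [0.03, -0.015, -0.059], 'grasp_force': 0.0, 'gripper_width': 85.487}
scene [ 182. -471.  632.] [ 0.43  0.57 -0.7 ]
dock [([588.0, -60.0, 27.0], 0.76)]
cartridge [([529.0, -45.0, 45.0], 0.89)]
thumb_rest [([532.0, -44.0, 42.0], 0.98)]
cartridge_nose [([588.0, -58.0, 24.0], 0.3)]
bridge_lip [([587.0, -60.0, 26.0], 0.92), ([494.0, 292.0, 66.0], 0.42)]
dock_stop [([587.0, -60.0, 27.0], 0.66)]
keeper_pivot [([587.0, -59.0, 25.0], 0.76)]
keeper_post [([505.0, 6.0, 26.0], 0.51)]
leaf [([626.0, -37.0, 36.0], 0.48)]
timer [([438.0, 220.0, 17.0], 0.57)]
tube50 [([496.0, 290.0, 64.0], 0.58)]
bottle_small [([586.0, -288.0, 51.0], 0.62)]
label_roll []
side [131. 717. 451.] [ 0.45 -0.79 -0.43]
dock [([578.0, 8.0, 21.0], 0.85)]
cartridge [([533.0, -26.0, 38.0], 0.58)]
thumb_rest [([532.0, -30.0, 39.0], 0.93)]
cartridge_nose [([528.0, -28.0, 41.0], 0.7)]
bridge_lip [([574.0, 2.0, 23.0], 0.63)]
dock_stop [([575.0, 8.0, 19.0], 0.84)]
keeper_pivot [([575.0, 7.0, 23.0], 0.86)]
keeper_post [([504.0, 13.0, 26.0], 0.48)]
leaf [([627.0, -36.0, 41.0], 0.41), ([434.0, 243.0, 16.0], 0.16)]
timer [([593.0, -272.0, 37.0], 0.69), ([438.0, 242.0, 16.0], 0.57)]
tube50 [([492.0, 309.0, 63.0], 0.66)]
bottle_small [([594.0, -273.0, 37.0], 0.74), ([576.0, 8.0, 22.0], 0.57)]
label_roll [([509.0, -271.0, 25.0], 0.62)]
```

View pics/scene1.png

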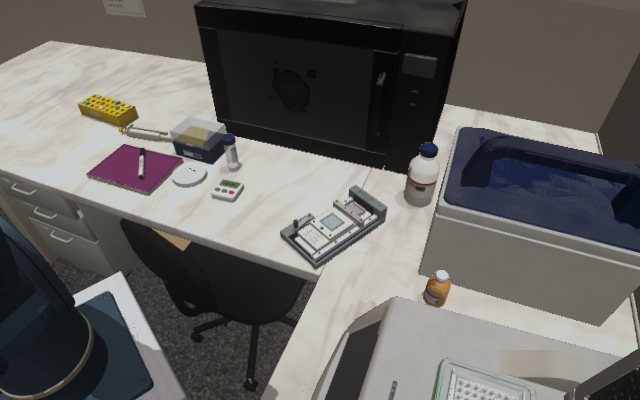

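View pics/side1.png

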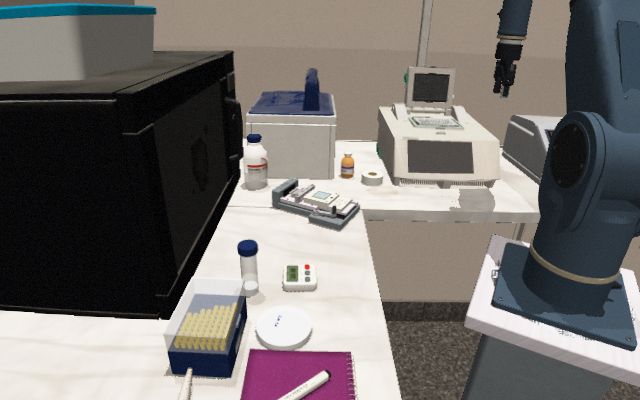

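The scene picture shows the dock around (335,225), with the hump at its right and far end near (368,203) and the keeper post at (296,225). In the side picture the dock is around (315,203). I'll crop both for a pose fit.

Run:
```python
import cv2,numpy as np
a=cv2.imread('pics/scene1.png')[175:275,270:400];b=cv2.imread('pics/side1.png')[170:240,260:370]
A=cv2.resize(a,None,fx=6,fy=6,interpolation=cv2.INTER_CUBIC)
cv2.imwrite('pics/c1.png',A)
cv2.imwrite('pics/c2.png',cv2.resize(b,None,fx=7,fy=7,interpolation=cv2.INTER_CUBIC))
```

```text
(no output)
```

View pics/c1.png

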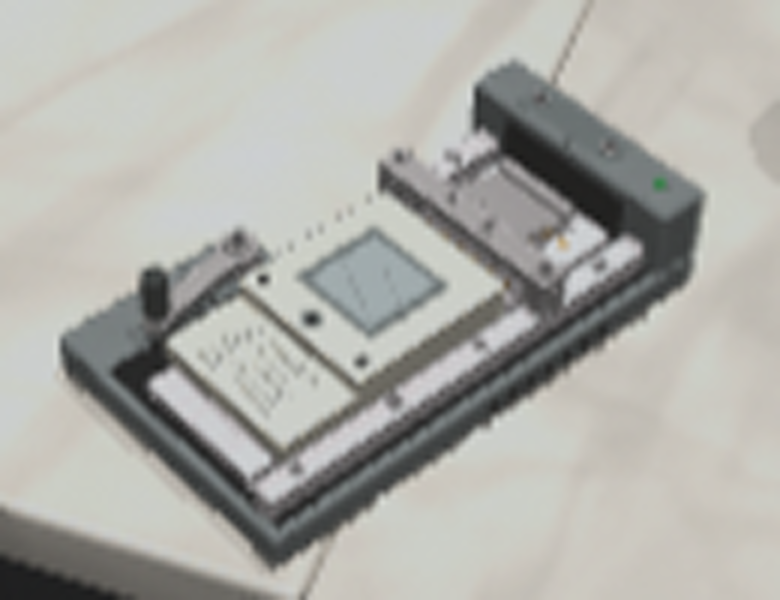

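View pics/c2.png

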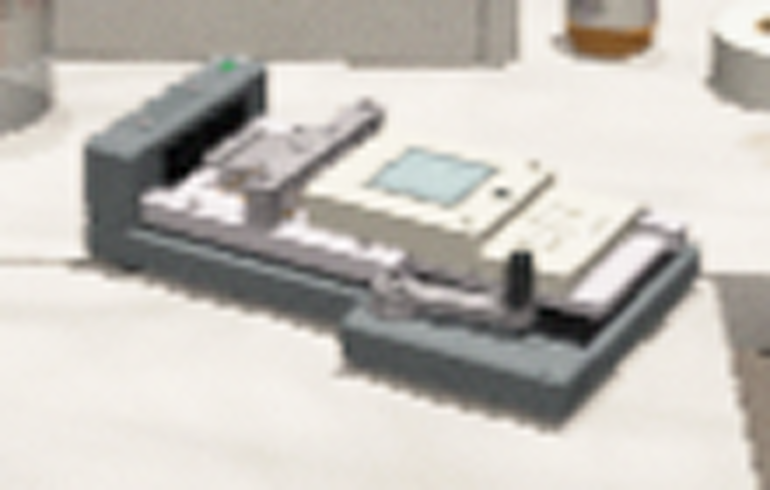

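```bash
cat > fit.py <<'E'
from h import *
from scipy.optimize import least_squares
# name: 'd' dock, 'c' cart, 'k' post
S=[('d',(-124,-50,0),(275,567)),('d',(59,50,50),(475,88)),('d',(82,50,50),(515,62)),('d',(82,-50,50),(703,195)),('d',(59,-50,50),(665,225)),('d',(-124,72,20),(62,342)),
('d',(-52,56,30),(238,240)),('k',50,(155,270)),('c',(-18,32,17),(245,292)),('c',(-18,-32,17),(360,385)),('c',(-52,32,10),(170,343)),('c',(-52,-32,10),(283,447))]
D=[('d',(82,50,50),(88,150)),('d',(82,-50,50),(215,60)),('d',(59,-50,50),(265,68)),('d',(-38,72,20),(345,325)),('d',(-124,72,0),(560,428)),('d',(-124,-50,20),(700,250)),
('d',(-52,56,30),(390,285)),('k',50,(520,256)),('c',(-52,-32,10),(648,207)),('c',(-18,-32,17),(552,172)),('c',(-18,32,17),(480,245)),('c',(52,32,17),(305,192))]
obs=[('scene',t,p,np.array(u)/6+[270,175]) for t,p,u in S]+[('side',t,p,np.array(u)/7+[260,170]) for t,p,u in D]
def pts(q):
    X,Y,a,cx,k=q[:5];c,s=np.cos(a),np.sin(a);o=[]
    for cam,t,p,u in obs:
        if t=='c':p=(p[0]+cx,p[1],p[2]+27)
        if t=='k':p=(-52-44*np.cos(k),56-44*np.sin(k),p)
        o.append((X+c*p[0]-s*p[1],Y+s*p[0]+c*p[1],p[2]))
    return np.array(o)
U=np.array([o[3] for o in obs]);n=len(S)
def res(q):
    P=pts(q); return np.r_[proj('scene',P[:n])+q[5:7],proj('side',P[n:])+q[7:9]]-U
f=lambda q:np.r_[res(q).ravel(),q[5:]/2]
r=least_squares(f,[590,-40,-0.5,-60,.2,0,0,0,0],loss='soft_l1')
print(r.x.round(3));print(np.c_[res(r.x)].round(1).tolist())
E
python3 fit.py
```

```text
[ 5.89188e+02 -3.89080e+01  4.20000e-02 -5.37130e+01  1.42000e-01
  2.95000e-01  1.20400e+00  1.02800e+00  1.73400e+00]
[[0.7, 2.1], [-0.4, -0.7], [0.1, -0.7], [1.2, -0.3], [0.4, -0.5], [-0.8, -0.7], [0.3, 1.4], [-0.2, 0.9], [-1.0, -1.5], [0.1, 0.1], [-0.9, 0.0], [0.2, 0.5], [-1.6, -0.4], [0.9, -0.5], [1.0, -0.0], [-1.4, -0.1], [0.1, 1.5], [0.5, -1.0], [0.6, 0.6], [-0.2, 0.4], [-1.0, 0.3], [0.6, -0.2], [-0.3, -0.9], [-0.4, 0.3]]
```

Run:
```python
from h import *
for z in (0,100,200,300):
    print(z,[unproj('scene',p,z)[:2].round().tolist() for p in((400,298),(590,375),(318,395),(470,380),(420,200))],[unproj('side',p,z)[:2].round().tolist() for p in((392,180),(488,183),(410,70),(455,75),(395,110),(480,120),(258,185))])
a=.042;c,s=np.cos(a),np.sin(a)
W=lambda x,y:(589.2+c*x-s*y,-38.9+s*x+c*y)
print('thumb',W(-84.7,0),'home',W(-24,0),'post',W(-95.6,49.8))
```

```text
0 [[551.0, -245.0], [688.0, -555.0], [318.0, -289.0], [526.0, -427.0], [790.0, -86.0]] [[465.0, -332.0], [201.0, -478.0], [1298.0, -3145.0], [847.0, -3114.0], [794.0, -1283.0], [356.0, -1346.0], [783.0, -78.0]]
100 [[493.0, -281.0], [608.0, -542.0], [297.0, -318.0], [471.0, -434.0], [694.0, -147.0]] [[391.0, -100.0], [185.0, -214.0], [1039.0, -2289.0], [688.0, -2265.0], [647.0, -840.0], [306.0, -889.0], [639.0, 98.0]]
200 [[434.0, -317.0], [528.0, -529.0], [275.0, -347.0], [417.0, -441.0], [598.0, -208.0]] [[317.0, 133.0], [170.0, 51.0], [781.0, -1434.0], [529.0, -1416.0], [500.0, -397.0], [256.0, -432.0], [494.0, 274.0]]
300 [[376.0, -352.0], [448.0, -515.0], [253.0, -376.0], [362.0, -448.0], [501.0, -269.0]] [[243.0, 365.0], [154.0, 316.0], [522.0, -578.0], [371.0, -568.0], [353.0, 46.0], [206.0, 25.0], [350.0, 450.0]]
thumb (np.float64(504.57469441895194), np.float64(-42.45635421664235)) home (np.float64(565.221164888487), np.float64(-39.907703674137146)) post (np.float64(491.5933216819719), np.float64(6.842063221076579))
```

Call:
{"op": "jog_arm", "data": {"targets": [{"x": 0,"y": 0,"z": -40,"claw": 1},{"x": 0,"y": 0,"z": -80,"claw": 1},{"x": 0,"y": 0,"z": -120,"claw": 1},{"x": 0,"y": 0,"z": -150,"claw": 1},{"x": 14,"y": -37,"z": -150,"claw": 1},{"x": 28,"y": -75,"z": -150,"claw": 1},{"x": 42,"y": -112,"z": -150,"claw": 1},{"x": 56,"y": -150,"z": -150,"claw": 1}], "squeeze": 40}}

```text
invalid input
```

Call:
{"op": "jog_arm", "data": {"targets": [{"x": 0,"y": 0,"z": -40,"twist": 0,"claw": 1},{"x": 0,"y": 0,"z": -80,"twist": 0,"claw": 1},{"x": 0,"y": 0,"z": -120,"twist": 0,"claw": 1},{"x": 0,"y": 0,"z": -150,"twist": 0,"claw": 1},{"x": 14,"y": -37,"z": -150,"twist": 0,"claw": 1},{"x": 28,"y": -75,"z": -150,"twist": 0,"claw": 1},{"x": 42,"y": -112,"z": -150,"twist": 0,"claw": 1},{"x": 56,"y": -150,"z": -150,"twist": 0,"claw": 1}], "squeeze": 40}}

```text
clock: 2.07
position: [235.2, -470.9, 406.2]
eef_rot: [3.141, -0.0, 0.356]
force: [0.6, 0.9, 1.2]
gripper_width: -0.0
grasp_force: 0.0
```

Call:
{"op": "jog_arm", "data": {"targets": [{"x": 34,"y": -24,"z": 0,"twist": 0.04,"claw": 1},{"x": 68,"y": -49,"z": 0,"twist": 0.08,"claw": 1},{"x": 101,"y": -73,"z": 0,"twist": 0.12,"claw": 1},{"x": 135,"y": -98,"z": 0,"twist": 0.16,"claw": 1},{"x": 169,"y": -122,"z": 0,"twist": 0.2,"claw": 1},{"x": 203,"y": -146,"z": 0,"twist": 0.24,"claw": 1},{"x": 236,"y": -171,"z": 0,"twist": 0.28,"claw": 1},{"x": 270,"y": -195,"z": 0,"twist": 0.314,"claw": 1}]}}

```text
clock: 2.73
position: [420.9, -193.9, 406.8]
eef_rot: [3.141, -0.001, 0.039]
force: [0.4, -1.3, 0.4]
gripper_width: -0.3
grasp_force: 0.0
```

Call:
{"op": "jog_arm", "data": {"targets": [{"x": 12,"y": -22,"z": 20,"twist": 0,"claw": 1},{"x": 24,"y": -44,"z": 45,"twist": 0,"claw": 1},{"x": 36,"y": -66,"z": 75,"twist": 0,"claw": 1},{"x": 48,"y": -88,"z": 105,"twist": 0,"claw": 1},{"x": 60,"y": -110,"z": 135,"twist": 0,"claw": 1},{"x": 70,"y": -130,"z": 165,"twist": 0,"claw": 1},{"x": 80,"y": -148,"z": 195,"twist": 0,"claw": 1},{"x": 80,"y": -148,"z": 217,"twist": 0,"claw": 1}]}}

```text
clock: 3.4
position: [495.3, -40.3, 187.4]
eef_rot: [-3.139, -0.001, 0.047]
force: [0.3, 0.4, -0.3]
gripper_width: 0.1
grasp_force: 0.0
```

Run:
```python
from h import *
s=sensors.read_state();print(s['clock'],s['position'],s['eef_rot'],s['force'])
shot('wrist','w1.png')
for l in("thumb_rest","bridge_lip","keeper_pivot","keeper_post","dock_stop"):
    print(l,[(np.round(d["at"]).tolist(),round(d["conf"],2)) for d in look_for('wrist',l)[:2]])
a=.042;c,s=np.cos(a),np.sin(a)
for p in((-24-60.7,0,37),(-52,56,30),(5,0,47),(-71.7,32,44),(-71.7,-32,44),(-95.6,49.8,50),(-105.7,32,37),(-105.7,-32,37),(59,50,50),(59,-50,50)):
    print(p,proj('wrist',[589.2+c*p[0]-s*p[1],-38.9+s*p[0]+c*p[1],p[2]]).round())
```

```text
3.4 [495.33202673 -40.25098843 187.41174215] [-3.13912425e+00 -5.16708908e-04  4.67413456e-02] [ 0.31235023  0.37711847 -0.2608779 ]
thumb_rest [([541.0, -40.0, 45.0], 0.89)]
bridge_lip [([591.0, -22.0, 30.0], 0.97)]
keeper_pivot [([592.0, -22.0, 29.0], 0.84)]
keeper_post [([514.0, 10.0, 34.0], 0.95)]
dock_stop [([592.0, -24.0, 34.0], 0.81)]
(-84.7, 0, 37) [[319. 183.]]
(-52, 56, 30) [[248. 141.]]
(5, 0, 47) [[318.  62.]]
(-71.7, 32, 44) [[277. 169.]]
(-71.7, -32, 44) [[360. 169.]]
(-95.6, 49.8, 50) [[255. 201.]]
(-105.7, 32, 37) [[280. 207.]]
(-105.7, -32, 37) [[358. 207.]]
(59, 50, 50) [[241. -25.]]
(59, -50, 50) [[394. -26.]]
```

View pics/w1.png

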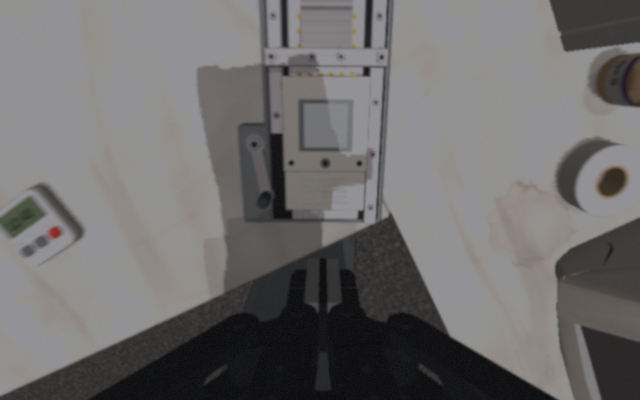

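Run:
```python
from h import *
s=sensors.read_state();p=np.array(s['position']);print(p,s['eef_rot'])
print(proj('wrist',[p-[0,0,25]]),proj('wrist',[p-[11,0,25],p-[-11,0,25]]))
im=cv2.imread('pics/w1.png')[0:340,220:420]
cv2.imwrite('pics/w1c.png',cv2.resize(im[:,:],None,fx=3,fy=1.76*1,interpolation=cv2.INTER_CUBIC)) if 0 else cv2.imwrite('pics/w1c.png',cv2.resize(im[40:240],None,fx=3,fy=3,interpolation=cv2.INTER_CUBIC))
```

```text
[494.91268561 -45.47388415 190.92452522] [ 3.14099450e+00 -2.33833019e-03  4.04429352e-02]
[[321.67621811 275.67898344]] [[320.74261876 296.08104772]
 [322.65363684 254.30167895]]
```

View pics/w1c.png

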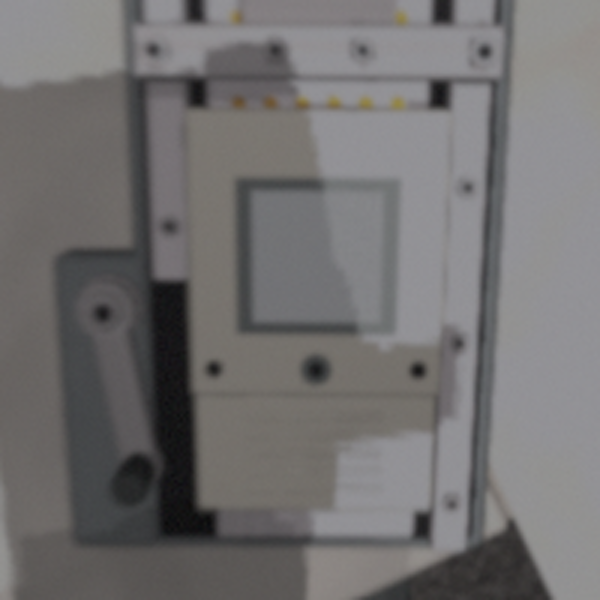

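Call:
{"op": "jog_arm", "data": {"targets": [{"x": 7,"y": -3,"z": 30,"twist": 0,"claw": 1},{"x": 7,"y": -3,"z": 60,"twist": 0,"claw": 1},{"x": 7,"y": -3,"z": 85,"twist": 0,"claw": 1},{"x": 7,"y": -3,"z": 105,"twist": 0,"claw": 1},{"x": 7,"y": -3,"z": 115,"twist": 0,"claw": 1},{"x": 7,"y": -3,"z": 115,"twist": 0,"claw": 1},{"x": 7,"y": -3,"z": 115,"twist": 0,"claw": 1},{"x": 7,"y": -3,"z": 115,"twist": 0,"claw": 1}]}}

```text
clock: 4.37
position: [502.1, -41.6, 75.9]
eef_rot: [3.141, -0.002, 0.041]
force: [-0.0, -0.2, 0.3]
gripper_width: 0.0
grasp_force: 0.0
```

Run:
```python
from h import *
s=sensors.read_state();print({k:np.round(s[k],3).tolist() for k in('clock','position','eef_rot','force','moment')})
a=shot('side')[170:240,260:370];b=shot('scene')[175:275,270:400]
A=cv2.resize(a,(790,360));B=cv2.resize(b,(310,238),interpolation=cv2.INTER_CUBIC)
o=np.zeros((600,800,3),np.uint8);o[:238,:310]=B;o[240:,:790]=A
cv2.imwrite('pics/n1.png',o[:,:,::-1])
```

```text
{'clock': 4.367, 'position': [502.092, -41.632, 75.862], 'eef_rot': [3.141, -0.002, 0.041], 'force': [-0.034, -0.224, 0.25], 'moment': [-0.009, -0.001, 0.009]}
```

View pics/n1.png

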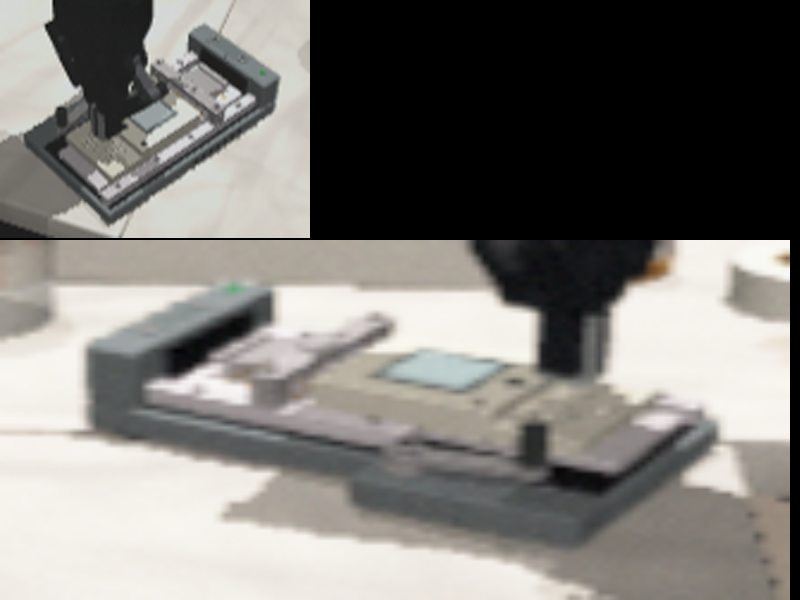

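The tip hovers over the thumb rest, at about (570,370) in the side crop, just behind the step. Next I press slowly.

Call:
{"op": "jog_arm", "data": {"targets": [{"x": 0,"y": 0,"z": 6,"twist": 0,"claw": 1},{"x": 0,"y": 0,"z": 10,"twist": 0,"claw": 1},{"x": 0,"y": 0,"z": 12,"twist": 0,"claw": 1},{"x": 0,"y": 0,"z": 14,"twist": 0,"claw": 1},{"x": 0,"y": 0,"z": 15,"twist": 0,"claw": 1},{"x": 0,"y": 0,"z": 16,"twist": 0,"claw": 1},{"x": 0,"y": 0,"z": 17,"twist": 0,"claw": 1},{"x": 0,"y": 0,"z": 17,"twist": 0,"claw": 1}]}}

```text
clock: 5.13
position: [501.0, -41.4, 57.4]
eef_rot: [3.141, 0.0, 0.042]
force: [-1.6, -0.3, 6.7]
gripper_width: 0.0
grasp_force: 3.7
```

Call:
{"op": "jog_arm", "data": {"targets": [{"x": 0,"y": 0,"z": 1,"twist": 0,"claw": 1},{"x": 0,"y": 0,"z": 2,"twist": 0,"claw": 1},{"x": 0,"y": 0,"z": 2.5,"twist": 0,"claw": 1},{"x": 0,"y": 0,"z": 3,"twist": 0,"claw": 1},{"x": 0,"y": 0,"z": 3.5,"twist": 0,"claw": 1},{"x": 0,"y": 0,"z": 4,"twist": 0,"claw": 1},{"x": 0,"y": 0,"z": 4,"twist": 0,"claw": 1},{"x": 0,"y": 0,"z": 4,"twist": 0,"claw": 1}]}}

```text
clock: 5.8
position: [501.0, -41.4, 55.3]
eef_rot: [3.141, -0.001, 0.042]
force: [-7.9, 0.5, 38.1]
gripper_width: -0.1
grasp_force: 18.9
```

Call:
{"op": "jog_arm", "data": {"targets": [{"x": 0,"y": 0,"z": -1,"twist": 0,"claw": 1},{"x": 2,"y": 0,"z": -1,"twist": 0,"claw": 1},{"x": 4,"y": 0,"z": -1,"twist": 0,"claw": 1},{"x": 6,"y": 0,"z": -1,"twist": 0,"claw": 1},{"x": 8,"y": 0,"z": -1,"twist": 0,"claw": 1},{"x": 10,"y": 0,"z": -1,"twist": 0,"claw": 1},{"x": 11,"y": 0,"z": -1,"twist": 0,"claw": 1},{"x": 12,"y": 0,"z": -1,"twist": 0,"claw": 1}]}}

```text
clock: 6.47
position: [511.2, -41.3, 55.6]
eef_rot: [3.14, 0.003, 0.042]
force: [-11.8, -0.3, 32.8]
gripper_width: -0.2
grasp_force: 16.0
```

Run:
```python
from h import *
s=sensors.read_state();print({k:np.round(s[k],3).tolist() for k in('clock','position','eef_rot','force','moment')})
a=shot('side')[170:240,260:370];b=shot('scene')[175:275,270:400]
A=cv2.resize(a,(790,360),interpolation=cv2.INTER_CUBIC);B=cv2.resize(b,(310,238),interpolation=cv2.INTER_CUBIC)
o=np.zeros((600,800,3),np.uint8);o[:238,:310]=B;o[240:,:790]=A
cv2.imwrite('pics/n2.png',o[:,:,::-1])
```

```text
{'clock': 6.467, 'position': [511.165, -41.311, 55.592], 'eef_rot': [3.14, 0.003, 0.042], 'force': [-11.802, -0.277, 32.775], 'moment': [-0.043, 2.631, 0.004]}
```

View pics/n2.png

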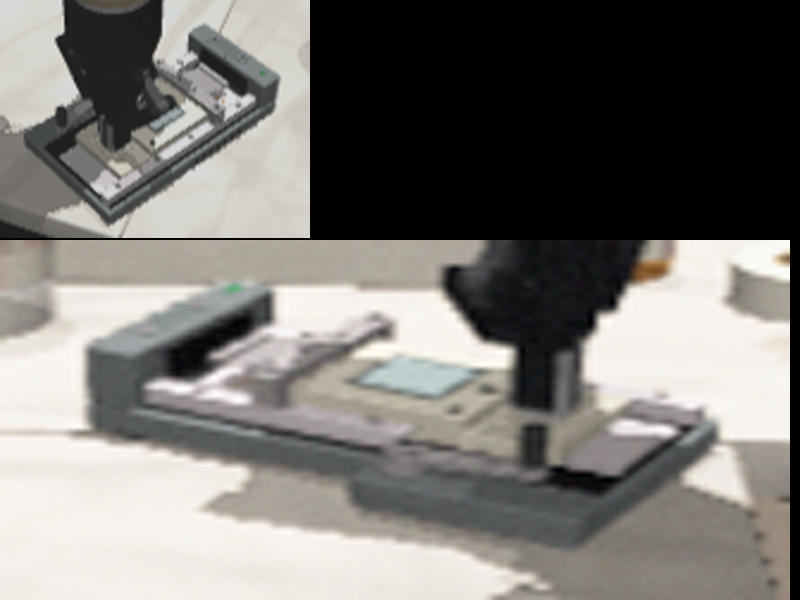

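The bed is down and the cartridge has moved about 10 mm, so its nose has started under the bridge near (310,365). I keep sliding.

Call:
{"op": "jog_arm", "data": {"targets": [{"x": 2,"y": 0,"z": -0.2,"twist": 0,"claw": 1},{"x": 4,"y": 0,"z": -0.3,"twist": 0,"claw": 1},{"x": 6,"y": 0,"z": -0.3,"twist": 0,"claw": 1},{"x": 8,"y": 0,"z": -0.3,"twist": 0,"claw": 1},{"x": 10,"y": 0,"z": -0.3,"twist": 0,"claw": 1},{"x": 12,"y": 0,"z": -0.3,"twist": 0,"claw": 1},{"x": 14,"y": 0,"z": -0.3,"twist": 0,"claw": 1},{"x": 16,"y": 0,"z": -0.3,"twist": 0,"claw": 1}]}}

```text
clock: 7.23
position: [527.5, -40.6, 55.8]
eef_rot: [3.141, 0.002, 0.042]
force: [-10.1, -0.3, 25.9]
gripper_width: -0.0
grasp_force: 13.7
```

Call:
{"op": "jog_arm", "data": {"targets": [{"x": 2,"y": 0,"z": 0,"twist": 0,"claw": 1},{"x": 4,"y": 0,"z": 0,"twist": 0,"claw": 1},{"x": 6,"y": 0,"z": 0,"twist": 0,"claw": 1},{"x": 8,"y": 0,"z": 0,"twist": 0,"claw": 1},{"x": 10,"y": 0,"z": 0,"twist": 0,"claw": 1},{"x": 12,"y": 0,"z": 0,"twist": 0,"claw": 1},{"x": 14,"y": 0,"z": 0,"twist": 0,"claw": 1},{"x": 16,"y": 0,"z": 0,"twist": 0,"claw": 1}]}}

```text
clock: 7.9
position: [540.9, -40.2, 55.7]
eef_rot: [3.14, 0.007, 0.041]
force: [-18.1, -0.3, 35.5]
gripper_width: -0.1
grasp_force: 18.2
```

Call:
{"op": "jog_arm", "data": {"targets": [{"x": 2,"y": 0,"z": -0.2,"twist": 0,"claw": 1},{"x": 4,"y": 0,"z": -0.2,"twist": 0,"claw": 1},{"x": 6,"y": 0,"z": -0.2,"twist": 0,"claw": 1},{"x": 8,"y": 0,"z": -0.2,"twist": 0,"claw": 1},{"x": 10,"y": 0,"z": -0.2,"twist": 0,"claw": 1},{"x": 12,"y": 0,"z": -0.2,"twist": 0,"claw": 1},{"x": 14,"y": 0,"z": -0.2,"twist": 0,"claw": 1},{"x": 14,"y": 0,"z": -0.2,"twist": 0,"claw": 1}]}}

```text
clock: 8.57
position: [556.2, -39.5, 55.9]
eef_rot: [3.14, 0.005, 0.041]
force: [-14.0, -0.4, 29.1]
gripper_width: 0.0
grasp_force: 14.8
```

Call:
{"op": "jog_arm", "data": {"targets": [{"x": 1,"y": 0,"z": 0,"twist": 0,"claw": 1},{"x": 2,"y": 0,"z": 0,"twist": 0,"claw": 1},{"x": 3,"y": 0,"z": 0,"twist": 0,"claw": 1},{"x": 4,"y": 0,"z": 0,"twist": 0,"claw": 1},{"x": 5,"y": 0,"z": 0,"twist": 0,"claw": 1},{"x": 6,"y": 0,"z": 0,"twist": 0,"claw": 1},{"x": 7,"y": 0,"z": 0,"twist": 0,"claw": 1},{"x": 7,"y": 0,"z": 0,"twist": 0,"claw": 1}]}}

```text
clock: 9.23
position: [561.8, -39.3, 55.9]
eef_rot: [3.14, 0.008, 0.041]
force: [-18.8, -0.2, 34.3]
gripper_width: 0.4
grasp_force: 16.9
```

Call:
{"op": "jog_arm", "data": {"targets": [{"x": 1,"y": 0,"z": -0.2,"twist": 0,"claw": 1},{"x": 2,"y": 0,"z": -0.3,"twist": 0,"claw": 1},{"x": 3,"y": 0,"z": -0.3,"twist": 0,"claw": 1},{"x": 3.5,"y": 0,"z": -0.3,"twist": 0,"claw": 1},{"x": 4,"y": 0,"z": -0.3,"twist": 0,"claw": 1},{"x": 4.5,"y": 0,"z": -0.3,"twist": 0,"claw": 1},{"x": 5,"y": 0,"z": -0.3,"twist": 0,"claw": 1},{"x": 5,"y": 0,"z": -0.3,"twist": 0,"claw": 1}]}}

```text
clock: 9.9
position: [562.1, -39.3, 55.7]
eef_rot: [3.139, 0.016, 0.041]
force: [-32.0, 0.7, 45.3]
gripper_width: 0.1
grasp_force: 22.7
```

Run:
```python
from h import *
s=sensors.read_state();print({k:np.round(s[k],3).tolist() for k in('clock','position','eef_rot','force','moment')})
a=shot('side')[170:240,260:370];b=shot('scene')[175:275,270:400]
A=cv2.resize(a,(420,267),interpolation=cv2.INTER_CUBIC);B=cv2.resize(b,(430,330),interpolation=cv2.INTER_CUBIC)
o=np.zeros((600,430,3),np.uint8);o[:330,:430]=B;o[332:599,:420]=A
cv2.imwrite('pics/n3.png',o[:,:,::-1])
```

```text
{'clock': 9.9, 'position': [562.122, -39.289, 55.749], 'eef_rot': [3.139, 0.016, 0.041], 'force': [-32.037, 0.662, 45.35], 'moment': [0.072, 7.267, 0.035]}
```

View pics/n3.png

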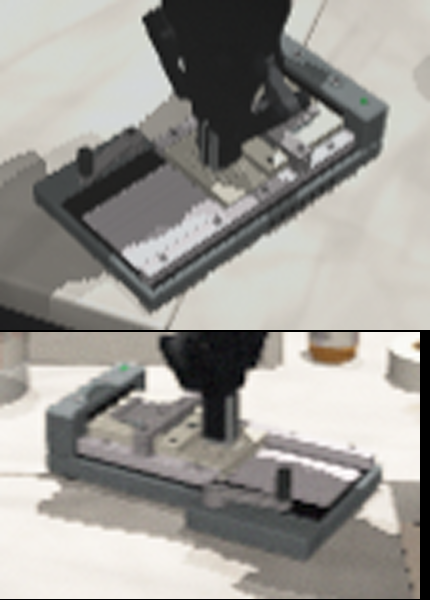

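Call:
{"op": "jog_arm", "data": {"targets": [{"x": -3,"y": 0,"z": -0.5,"twist": 0,"claw": 1},{"x": -6,"y": 0,"z": -1,"twist": 0,"claw": 1},{"x": -7,"y": 0,"z": -2.5,"twist": 0,"claw": 1},{"x": -8,"y": 0,"z": -5,"twist": 0,"claw": 1},{"x": -9,"y": 0,"z": -12,"twist": 0,"claw": 1},{"x": -10,"y": 0,"z": -25,"twist": 0,"claw": 1},{"x": -10,"y": 0,"z": -45,"twist": 0,"claw": 1},{"x": -10,"y": 0,"z": -60,"twist": 0,"claw": 1}]}}

```text
clock: 10.67
position: [561.5, -38.7, 116.4]
eef_rot: [-3.141, -0.001, 0.042]
force: [1.5, -0.1, 0.9]
gripper_width: -0.1
grasp_force: 0.0
```

Run:
```python
from h import *
a=shot('side')[170:240,260:370];b=shot('scene')[175:275,270:400]
s=sensors.read_state();print({k:np.round(s[k],3).tolist() for k in('clock','position','eef_rot','force')})
A=cv2.resize(a,(420,267),interpolation=cv2.INTER_CUBIC);B=cv2.resize(b,(430,330),interpolation=cv2.INTER_CUBIC)
o=np.zeros((600,430,3),np.uint8);o[:330,:430]=B;o[332:599,:420]=A
cv2.imwrite('pics/n4.png',o[:,:,::-1])
a=.042;c,s=np.cos(a),np.sin(a)
for x in(4,7): 
  P=[(589.2+c*p-s*q,-38.9+s*p+c*q,z) for p,q,z in((x-18,32,39),(x-18,-32,39),(x-52,-32,32),(x-52,32,32))]
  print(x,((proj('scene',P)+[.3,1.2]-[270,175])*3.3).round().tolist(),((proj('side',P)+[1,1.7]-[260,170])*3.82+[0,332]).round().tolist())
```

```text
{'clock': 10.767, 'position': [562.862, -38.737, 117.736], 'eef_rot': [3.142, -0.005, 0.042], 'force': [0.77, 0.56, 0.154]}
4 [[199.0, 120.0], [266.0, 173.0], [226.0, 206.0], [160.0, 151.0]] [[181.0, 449.0], [227.0, 414.0], [271.0, 434.0], [227.0, 470.0]]
7 [[202.0, 118.0], [269.0, 170.0], [230.0, 204.0], [163.0, 149.0]] [[177.0, 448.0], [223.0, 413.0], [267.0, 433.0], [223.0, 469.0]]
```

View pics/n4.png

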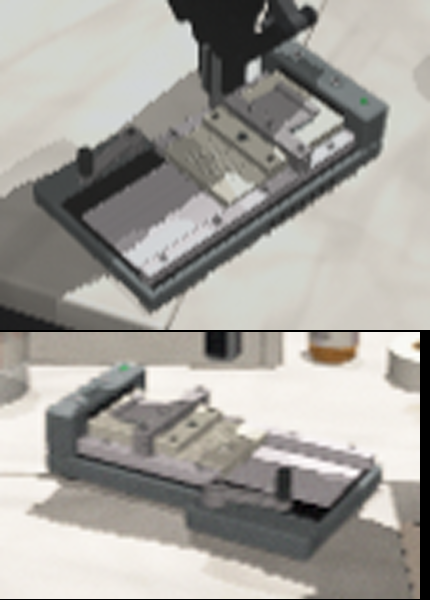

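The dock is clear and the cartridge stays at home under the bridge: tail corner near (228,205) in the scene crop, as predicted for home. Next comes the keeper.

Call:
{"op": "jog_arm", "data": {"targets": [{"x": -20,"y": -23,"z": 0,"twist": 0,"claw": 1},{"x": -40,"y": -46,"z": 0,"twist": 0,"claw": 1},{"x": -60,"y": -69,"z": 0,"twist": 0,"claw": 1},{"x": -71,"y": -81,"z": 0,"twist": 0,"claw": 1},{"x": -71,"y": -81,"z": 15,"twist": 0,"claw": 1},{"x": -71,"y": -81,"z": 35,"twist": 0,"claw": 1},{"x": -71,"y": -81,"z": 48,"twist": 0,"claw": 1},{"x": -71,"y": -81,"z": 54,"twist": 0,"claw": 1}]}}

```text
clock: 11.43
position: [486.1, 39.3, 59.5]
eef_rot: [3.142, 0.002, 0.042]
force: [-0.1, -0.4, 0.1]
gripper_width: 0.0
grasp_force: 0.0
```

```bash
cat > st.py <<'E'
from h import *
im=[read_camera('scene')]
s=sensors.read_state();a=.042;c,q=np.cos(a),np.sin(a);p=np.array(s['position'])-[589.2,-38.9,0]
print({k:np.round(s[k],2).tolist() for k in('clock','position','eef_rot','force')},'dock',round(c*p[0]+q*p[1],1),round(-q*p[0]+c*p[1],1))
for cam in('scene','side'):
    if cam=='side': read_camera(cam)
    for d in look_for(cam,'keeper_post')[:1]:
        p=np.array(d['at'])-[589.2,-38.9,0];print(cam,np.round(d['at']),d['conf'],'dock',round(c*p[0]+q*p[1],1),round(-q*p[0]+c*p[1],1))
E
python3 st.py
```

```text
{'clock': 11.48, 'position': [485.92, 39.21, 59.2], 'eef_rot': [3.14, 0.0, 0.04], 'force': [0.48, 0.32, -1.02]} dock -99.9 82.4
side [521.  19.  29.] 0.5 dock -65.4 60.8
```

Call:
{"op": "jog_arm", "data": {"targets": [{"x": 3,"y": 5,"z": -3,"twist": 0,"claw": 1},{"x": 4,"y": 11,"z": -3,"twist": 0,"claw": 1},{"x": 5,"y": 16,"z": -3,"twist": 0,"claw": 1},{"x": 6,"y": 21,"z": -3,"twist": 0,"claw": 1},{"x": 8,"y": 26,"z": -3,"twist": 0,"claw": 1},{"x": 11,"y": 31,"z": -3,"twist": 0,"claw": 1},{"x": 13,"y": 36,"z": -3,"twist": 0,"claw": 1},{"x": 16,"y": 41,"z": -3,"twist": 0,"claw": 1}]}}

```text
clock: 12.3
position: [505.4, -1.2, 64.3]
eef_rot: [-3.141, -0.002, 0.042]
force: [2.7, 4.9, 1.8]
gripper_width: 0.1
grasp_force: 2.6
```

```bash
python3 st.py
```

```text
{'clock': 12.35, 'position': [506.43, -1.99, 64.36], 'eef_rot': [-3.14, -0.0, 0.04], 'force': [4.19, 2.84, 1.98]} dock -81.1 40.4
scene [502. -23.  35.] 0.55 dock -86.0 19.2
```

Call:
{"op": "jog_arm", "data": {"targets": [{"x": 0,"y": -6,"z": 0,"twist": 0,"claw": 1},{"x": -10,"y": -7,"z": 0,"twist": 0,"claw": 1},{"x": -25,"y": -7,"z": 0,"twist": 0,"claw": 1},{"x": -26,"y": 2,"z": 0,"twist": 0,"claw": 1},{"x": -26,"y": 14,"z": 0,"twist": 0,"claw": 1},{"x": -26,"y": 22,"z": 0,"twist": 0,"claw": 1},{"x": -24,"y": 23,"z": 0,"twist": 0,"claw": 1},{"x": -20,"y": 23,"z": 0,"twist": 0,"claw": 1}]}}

```text
clock: 13.17
position: [485.2, -25.5, 64.0]
eef_rot: [3.141, 0.001, 0.041]
force: [0.7, 0.0, 0.3]
gripper_width: 0.1
grasp_force: 0.0
```

```bash
python3 st.py
```

```text
{'clock': 13.22, 'position': [486.66, -24.82, 64.15], 'eef_rot': [-3.14, -0.0, 0.04], 'force': [1.46, -0.38, -0.41]} dock -101.9 18.4
side [515.  -1.  31.] 0.53 dock -72.1 40.9
```

Call:
{"op": "jog_arm", "data": {"targets": [{"x": 4,"y": 0,"z": 0,"twist": 0,"claw": 1},{"x": 8,"y": 0,"z": 0,"twist": 0,"claw": 1},{"x": 12,"y": 0,"z": 0,"twist": 0,"claw": 1},{"x": 16,"y": 1,"z": 0,"twist": 0,"claw": 1},{"x": 20,"y": 2,"z": 0,"twist": 0,"claw": 1},{"x": 24,"y": 3,"z": 0,"twist": 0,"claw": 1},{"x": 27,"y": 4,"z": 0,"twist": 0,"claw": 1},{"x": 30,"y": 4,"z": 0,"twist": 0,"claw": 1}]}}

```text
clock: 14.03
position: [516.2, -27.8, 64.1]
eef_rot: [-3.141, -0.001, 0.042]
force: [-0.7, -1.1, 0.6]
gripper_width: 0.1
grasp_force: 0.6
```

Call:
{"op": "jog_arm", "data": {"targets": [{"x": 1,"y": 0,"z": 0,"twist": 0,"claw": 1},{"x": 2,"y": 0,"z": 0,"twist": 0,"claw": 1},{"x": 3,"y": 0,"z": 0,"twist": 0,"claw": 1},{"x": 4,"y": 0,"z": 0,"twist": 0,"claw": 1},{"x": 5,"y": 0,"z": 0,"twist": 0,"claw": 1},{"x": 5,"y": 0,"z": 0,"twist": 0,"claw": 1},{"x": 5,"y": 0,"z": 0,"twist": 0,"claw": 1},{"x": 5,"y": 0,"z": 0,"twist": 0,"claw": 1}]}}

```text
clock: 14.7
position: [519.2, -27.5, 64.0]
eef_rot: [3.141, 0.002, 0.042]
force: [-6.3, -0.7, 3.4]
gripper_width: 0.0
grasp_force: 2.7
```

```bash
python3 st.py
```

```text
{'clock': 14.75, 'position': [519.23, -27.52, 63.99], 'eef_rot': [3.14, 0.0, 0.04], 'force': [-6.05, -0.74, 4.1]} dock -69.4 14.3
scene [529. -28.  29.] 0.42 dock -60.1 13.1
side [532.  -7.  29.] 0.62 dock -55.3 34.6
```

Call:
{"op": "jog_arm", "data": {"targets": [{"x": 1,"y": 0,"z": 0,"twist": 0,"claw": 1},{"x": 2,"y": 0,"z": 0,"twist": 0,"claw": 1},{"x": 3,"y": 0,"z": 0,"twist": 0,"claw": 1},{"x": 4,"y": 0,"z": 0,"twist": 0,"claw": 1},{"x": 4,"y": 0,"z": 0,"twist": 0,"claw": 1},{"x": 4,"y": 0,"z": 0,"twist": 0,"claw": 1},{"x": 4,"y": 0,"z": 0,"twist": 0,"claw": 1},{"x": 4,"y": 0,"z": 0,"twist": 0,"claw": 1}]}}

```text
clock: 15.57
position: [519.9, -27.6, 63.6]
eef_rot: [3.141, 0.009, 0.042]
force: [-15.4, -0.1, 10.6]
gripper_width: 0.0
grasp_force: 7.6
```

Call:
{"op": "jog_arm", "data": {"targets": [{"x": -6,"y": 0,"z": 0,"twist": 0,"claw": 1},{"x": -14,"y": 0,"z": 0,"twist": 0,"claw": 1},{"x": -22,"y": 0,"z": -5,"twist": 0,"claw": 1},{"x": -26,"y": 0,"z": -35,"twist": 0,"claw": 1},{"x": -26,"y": 0,"z": -70,"twist": 0,"claw": 1},{"x": -26,"y": 0,"z": -105,"twist": 0,"claw": 1},{"x": -40,"y": 0,"z": -130,"twist": 0,"claw": 1},{"x": -40,"y": 0,"z": -130,"twist": 0,"claw": 1}]}}

```text
clock: 16.23
position: [484.9, -29.0, 199.0]
eef_rot: [3.141, -0.007, 0.042]
force: [-0.2, -0.8, 0.4]
gripper_width: 0.3
grasp_force: 0.0
```

```bash
cat st.py > s2.py
cat >> s2.py <<'E'
cv2.imwrite('pics/f1.png',im[0][:,:,::-1]);w=shot('wrist','fw.png');kk=[0,1.3,1.45,1.571]
a=.042;c,q=np.cos(a),np.sin(a);W=lambda x,y,z:[589.2+c*x-q*y,-38.9+q*x+c*y,z]
# dark post: centroid of dark pixels near expected post in the scene and side views; compare predictions
for cam,b in(('scene',[.3,1.2]),('side',[1,1.7])):
    g=cv2.cvtColor(shot(cam),cv2.COLOR_RGB2GRAY)
    for k in kk[1:]:print(cam,k,(proj(cam,[W(-52-44*np.cos(k),56-44*np.sin(k),z) for z in(34,50)])+b).round(1).tolist())
    u=(proj(cam,[W(-52,12,42)])+b)[0].round().astype(int);print(u);print(g[u[1]-7:u[1]+7,u[0]-8:u[0]+9])
E
python3 s2.py
```

```text
{'clock': 16.28, 'position': [485.0, -29.15, 196.97], 'eef_rot': [3.14, -0.01, 0.04], 'force': [0.69, 1.75, 0.43]} dock -103.7 14.1
scene [530. -13.  26.] 0.65 dock -58.2 28.2
scene 1.3 [[318.5, 228.4], [318.4, 223.1]]
scene 1.45 [[321.2, 227.2], [321.1, 222.0]]
scene 1.571 [[323.2, 226.1], [323.2, 220.9]]
[323 224]
[[117 108 143 143 144 143 146 139 129 129 144 144 145 144 144 144 143]
 [ 91  89 126 138 143 129 135 118 126 134 144 145 144 144 144 144 144]
 [113  92  91 118 129 109  89  78  79  98 144 144 144 144 142 146 175]
 [108 109 100  96 100  97  51  51  51  57 130 143 133 152 142 145 203]
 [107 108 108 103  92  62  50  51  51  52 109 149 126 151 174 148 186]
 [108 109 108 108  99  63  44  48  49  47 109 145 153 167 208 182 187]
 [ 95 104 109 108 106  66  43  42  44  47 110 131 160 209 195 210 209]
 [ 62  89 103 109 107  66  43  43  44  47 105 176 179 208 170 209 209]
 [ 44  61  83 100 100  64  42  43  43  45  89 184 209 208 186 186 203]
 [ 50  90  85  81  84  60  43  44  44  45  86 120 178 208 207 172 173]
 [101 134 107  95  78  69  46  43  45  57  94 113 101 174 205 207 168]
 
[... 646 characters left out ...]
238 242 242 218 108  46  47 110 210 197 133 143 148 146 162]
 [237 244 242 239 241 210 109  38  41  78 120 132 126 138 149 149 145]
 [237 240 244 234 234 211 107  41  37  58 107 136 138 151 152 138 140]
 [233 241 228 232 238 203 106  38  40  65 130 208 227 222 192 153 144]
 [187 187 186 207 230 204  98  40  41  81 194 239 243 243 243 245 234]
 [176 176 176 175 166 126  58  40  39 104 215 241 241 241 242 243 244]
 [171 172 173 161 138 107  74  50  46 125 223 241 241 242 241 242 238]
 [172 171 154 132 126 128 116  97  82 116 216 241 242 241 241 237 208]
 [167 146 127 133 130 131 127 120 107 117 203 235 235 234 235 210 168]
 [157 107 129 135 131 129 113  95 107 123 147 166 164 169 165 168 168]]
```

```bash
python3 -c "
from workcell import bot
print(bot.job_done())"
```

```text
the job is handed in; nothing more can be done
None
```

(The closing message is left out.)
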